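Rule a line on a price card along the lettering board's straightedge

ROBOT

A 6-joint arm with a two-finger parallel gripper is mounted at the origin on a cart in front of the work surface, level with it; the furniture and walls round the work are solid. World frame = base frame: x ahead of the robot, y to its left, z up, the work surface at z = 0. Lengths are in m, angles in rad, forces in N, time in s.
With the tool pointing down it reaches from about 0.35 to 0.975 m from the base axis. Payload 4.9 kg.
Tool frame: the origin (TCP) lies midway between the tips of the shut fingers; the grasp point (between the pads) lies 19 mm behind it; z points along the fingers, y is the line along which they close (so a half turn about z gives the same grasp; the last joint's range is limited). The gripper opens to 85 mm and grips with 20 to 120 N. Pads are 22 mm wide; open, the fingers measure 114 mm over their backs; the gripper's body (76 mm by 85 mm) begins 54 mm behind the grasp point. The pads swing forward as they close: fully open they stand 13 mm farther back than shut.
Start: joints at [-1.419, 0.053, 1.613, -0, 1.476, -0.119], TCP at [0.167, -0.602, 0.231] pointing down, gripper open.
Joint ranges: [-3.01, 3.01], [-1.01, 2.22], [0.06, 2.58], [-1.02, 4.17], [0.09, 2.62], [-3.14, 3.14]. Speed limits (rad/s): [2.57, 2.57, 3.14, 3.14, 3.14, 3.14].

INTERFACE

Orientations are given as a rotation vector (axis times angle).
In Python, from station import ctrl, optics, job gives the robot as it stands.
- The arm moves only by the shell command python3 -m jog 'ROWS' [OPENING] [FORCE]. ROWS is JSON, a list of rows, each a list of 2 entries, a list of its own where there are three numbers: the shift along the tool's x, y, z in m, then the turn, a rotation vector about the tool's x, y, z in rad. A call has 1 to 5 rows; each row is the pose to reach, as a shift and turn from the pose commanded when the call began, along the tool's axes at that moment; what a row does not reach only later rows make up. A row lasts 1/10 s, in which the tool goes at most 50 mm and 8.59 degrees, less where a joint would pass 70% of its speed; a pose out of reach is approached as far as the arm can. A call with a gripper value outside its range is refused whole. OPENING is the opening, from 0 (shut) to 1 (fully open), set as the call begins (- or left out, the last holds). The fingers move at their own pace and stop on an object; FORCE is the grip in N (left out, the last holds). Time passes only in rows, so rows that repeat a pose let the fingers close. It gives the time, the measured TCP pose, the force, the opening and the grip force at its end, in the units of the state.
- ctrl.get_obs(): the state, without advancing time (a new reading comes with each control period).
- optics.get_image(name): name is "scene" or "top" or "wrist"; returns a dict with "image" (480x640x3 uint8, blue, green, red), "fx", "fy", "cx", "cy" (pixels), "D" ([k1, k2, p1, p2, k3] as OpenCV has them; the pictures are not rectified), "rvec" (rotation vector, rad) and "tvec" (3), from world to camera coordinates, as OpenCV has them; the wrist camera has in their place "mount" (4x4, takes a point from camera to tool coordinates, whose origin is the TCP and whose axes are the flange's). Camera axes: x right, y down, z forward; pixel columns grow to the right and rows downward; lengths in m; the calibration is good to about 2 mm. A picture is of the moment at which its call begins: read the wrist's pose just before it. There is no depth.
- job.finish_job(): hands the job in; it is judged then, once.
The state is a dict: "t": time; "q": joint angles; "dq": joint speeds; "effort": joint torques, N m; "tool_pos": TCP position; "tool_rot": TCP orientation; "contact_force": force on the tool from outside, world axes, zero at the start; "wrist_torque": the same for the moment, N m; "opening": finger opening in m; "grip_force": force on a finger pad.
Only numpy, scipy, OpenCV 4.12 (cv2) and the standard library are available. Lean on these libraries where they do the work, as an engineer would, in place of code of your own. Each camera call takes 0.05 s, during which the arm holds its last target. There are 200 camera calls.

TASK

Pull the straightedge of the small sloping lettering board down by its grip until its lower edge lies level with the two short printed dashes on the card. Then take the marker and, holding it at a slant of about 45 degrees to the card, rule one light, slow line (under 10 cm/s) close along that lower edge from the left dash to the right dash, with the tip on the card all the way and no marks elsewhere on the card. Lay the marker down on the counter clear of the board, with the straightedge still at the dashes, and leave the other things as they stand.

Things in the scene. Friction and masses are not known exactly. Their poses are not given: they have to be found in the camera images.
- board: The fixed lettering board: a grey plastic deck 300 mm wide and 220 mm long (up the slope), sloping up away from the robot at 18 deg, on the counter. Origin under its middle at counter height; x ahead up the slope's heading, y left, z up. The middle of the deck's top lies 49.4 mm above the origin; its near edge stands about 15 mm, its back edge 83 mm high.
- card: The paper card on the deck, 130 mm (up the slope) x 216 mm, 1.5 mm thick, its lower left border held under a 60 x 12 mm steel strip. Origin: middle of its underside, on the deck. x up the slope, y left along the dashes, z square to the card. It cannot be moved by hand.
- dash_left (a point): Middle of the left of the two short black printed dashes on the card (each 26 mm along y, 7 mm wide), on the card's top face; axes as the card's. The dashes lie 146 mm apart between their middles; the line to rule runs between them, parallel to y.
- dash_right (a point): Middle of the right printed dash on the card's top face; axes as the card's.
- straightedge (a joint): Slide of the aluminium straightedge (blade 30 mm wide, 262 mm long, its top 3 mm above the card) in m: 0 = parked at the top of the board, grows as it is pulled down the slope towards the robot, at most 0.092. It holds by friction (about 3.5 N).
- edge_mid (a point): Middle of the straightedge's lower edge (the long edge nearer the robot), level with the card's top face; moves with it. Axes x up the slope, y left along the edge, z square to the card. The blade lies on the +x side.
- grip (a point): Top middle of the black upright grip on the left end of the straightedge: 40 mm along y, 14 mm thick along x, rising 25 mm above its 46 x 26 mm carriage; this point is 39 mm square above the deck. Pinch the 14 mm. It lies 15 mm up the slope and 131 mm left of edge_mid, with its axes.
- marker: Uncapped flat-sided white paint marker with grey band and black front, 153 mm long, 16x16 mm barrel from x = -70 to +34 mm, then a tapering neck and a 5 mm nib. Lies on the counter. Origin under its barrel on the face it lies on as it starts; x along it to the nib, z up; its axis is at z = 8 mm. 35 g.
- marker_tip (a point): The end of the marker's rounded nib (radius 2.5 mm), at [78, 0, 8] mm in the marker's frame, with its axes.
- steel_cup: Bystander: plain tapered steel cup, 77 mm wide, 101 mm tall; origin at the middle of its underside.
- ash_scoop: Bystander: sheet-steel ash scoop with wooden handle, 199x64x24 mm; origin at the middle of its underside.
- tongs: Bystander: steel tongs lying flat, 255x34x16 mm; origin at the middle of the underside.
- spoon_a: Bystander: steel teaspoon, 134x27x12 mm; origin at the middle of its underside.
- tape_roll: Bystander: roll of brown tape lying flat, 96 mm across, 48 mm tall; origin at the middle of its underside.
- price_3: Bystander: wooden block with an upright price card, 24x62x59 mm; origin at the middle of its underside.
- egg_goose_f: Bystander: large white egg lying on its side, 67x54x51 mm; origin at its underside.

How it is judged:
On the way, in this order (a step that is already met when the one before it is completed fails the run):
1. the straightedge's lower edge is brought level with the dashes (within 7 mm of their middle line) and stands still (x of edge_mid in the frame of dash_left between -0.007 and 0.007 m and velocity of joint straightedge between -0.01 and 0.01 m/s), for 0.3 s.
2. tip on the card at the left dash: within 6 mm of y = +55 mm and at most 10 mm below the set straightedge's lower edge (edge_mid frame), marker at least 38 deg from the card (x of edge_mid in the frame of dash_left between -0.007 and 0.007 m and x of marker_tip in the frame of edge_mid between -0.01 and 0.005 m and y of marker_tip in the frame of edge_mid between 0.049 and 0.061 m and contact force between marker and card above 0.1 N and angle between the x axis of marker and the z axis of card, either way round below 0.91 rad).
3. tip on the card past the left dash: within 6 mm of y = +35 mm and at most 10 mm below the set straightedge's lower edge (edge_mid frame), marker at least 38 deg from the card (x of edge_mid in the frame of dash_left between -0.007 and 0.007 m and x of marker_tip in the frame of edge_mid between -0.01 and 0.005 m and y of marker_tip in the frame of edge_mid between 0.029 and 0.041 m and contact force between marker and card above 0.1 N and angle between the x axis of marker and the z axis of card, either way round below 0.91 rad).
4. tip on the card nearing the middle: within 6 mm of y = +15 mm and at most 10 mm below the set straightedge's lower edge (edge_mid frame), marker at least 38 deg from the card (x of edge_mid in the frame of dash_left between -0.007 and 0.007 m and x of marker_tip in the frame of edge_mid between -0.01 and 0.005 m and y of marker_tip in the frame of edge_mid between 0.009 and 0.021 m and contact force between marker and card above 0.1 N and angle between the x axis of marker and the z axis of card, either way round below 0.91 rad).
5. tip on the card at the middle: within 6 mm of y = -5 mm and at most 10 mm below the set straightedge's lower edge (edge_mid frame), marker at least 38 deg from the card (x of edge_mid in the frame of dash_left between -0.007 and 0.007 m and x of marker_tip in the frame of edge_mid between -0.01 and 0.005 m and y of marker_tip in the frame of edge_mid between -0.011 and 0.001 m and contact force between marker and card above 0.1 N and angle between the x axis of marker and the z axis of card, either way round below 0.91 rad).
6. tip on the card past the middle: within 6 mm of y = -25 mm and at most 10 mm below the set straightedge's lower edge (edge_mid frame), marker at least 38 deg from the card (x of edge_mid in the frame of dash_left between -0.007 and 0.007 m and x of marker_tip in the frame of edge_mid between -0.01 and 0.005 m and y of marker_tip in the frame of edge_mid between -0.031 and -0.019 m and contact force between marker and card above 0.1 N and angle between the x axis of marker and the z axis of card, either way round below 0.91 rad).
7. tip on the card nearing the right dash: within 6 mm of y = -45 mm and at most 10 mm below the set straightedge's lower edge (edge_mid frame), marker at least 38 deg from the card (x of edge_mid in the frame of dash_left between -0.007 and 0.007 m and x of marker_tip in the frame of edge_mid between -0.01 and 0.005 m and y of marker_tip in the frame of edge_mid between -0.051 and -0.039 m and contact force between marker and card above 0.1 N and angle between the x axis of marker and the z axis of card, either way round below 0.91 rad).
8. tip on the card at the right dash: within 6 mm of y = -58 mm and at most 10 mm below the set straightedge's lower edge (edge_mid frame), marker at least 38 deg from the card (x of edge_mid in the frame of dash_left between -0.007 and 0.007 m and x of marker_tip in the frame of edge_mid between -0.01 and 0.005 m and y of marker_tip in the frame of edge_mid between -0.064 and -0.052 m and contact force between marker and card above 0.1 N and angle between the x axis of marker and the z axis of card, either way round below 0.91 rad).
At the end, for the whole second after the job is handed in: The straightedge's lower edge is within 7 mm of the dashes' middle line; the marker lies at rest flat on the counter (nib and barrel lower than 20 mm), not touching the board or anything on it (x of edge_mid in the frame of dash_left between -0.007 and 0.007 m and height (world z) of marker_tip between -0.005 and 0.02 m and height (world z) of marker between -0.005 and 0.02 m and linear speed of marker below 0.02 m/s and angular speed of marker below 0.2 rad/s and contact force between marker and board below 0.01 N).
It fails at once if marker touches the card off the line: tip over 16 mm below or 10 mm above the straightedge's lower edge, or over 92 mm sideways of its middle (contact force between marker and card above 0.3 N and (x of marker_tip in the frame of edge_mid below -0.016 m or x of marker_tip in the frame of edge_mid above 0.01 m or y of marker_tip in the frame of edge_mid above 0.092 m or y of marker_tip in the frame of edge_mid below -0.092 m)).
It fails at once if the marker is driven over the card faster than 0.12 m/s (contact force between marker and card above 0.3 N and linear speed of marker above 0.12 m/s).
It fails at once if the marker is pressed on the card with more than 15 N (contact force between marker and card above 15 N).
It fails at once if a bystander is moved more than 30 mm (distance of any of steel_cup, ash_scoop, tongs, spoon_a, tape_roll, price_3, egg_goose_f from where it was at the start of the episode above 0.03 m).
It also fails if it takes over 69 s, if anything falls off the work surface, if the arm or the gripper's body presses on something with over 40 N, if the wrist force passes 120 N, or if a joint passes its speed limit or range.

## Working session

There is one attempt and no reset: what is moved stays moved. The work goes in short steps, Python scripts to look and compute and a shell command to move; the robot and the scene stay as the last step left them, time stands still between calls to the robot, and variables do not carry over. Pictures are saved under pics/ and viewed, at most 13 in all, crops included, and the job is handed in when it is done.

```bash
ls; mkdir -p pics
python3 - <<'E'
from station import ctrl, optics, job
import cv2
print(ctrl.get_obs())
for n in("top","scene"):
    d=optics.get_image(n); cv2.imwrite(f"pics/{n}0.png",d["image"]); print({k:v for k,v in d.items() if k!="image"})
E
```

```text
pics
{'t': 0.0, 'q': array([-1.41903955e+00,  5.33294941e-02,  1.61427385e+00,  3.00179229e-06,
        1.47601089e+00, -1.18991625e-01]), 'dq': array([-0.00022046, -0.00016016, -0.00035695,  0.00096853, -0.00169708,
        0.00083456]), 'effort': array([ 5.95387755e-04, -3.93671536e+01, -3.70182252e+01, -1.80228739e-05,
        6.83413455e-03, -1.49024550e-05]), 'tool_pos': array([ 0.16707021, -0.60161581,  0.23009203]), 'tool_rot': array([-3.11084710e+00, -4.23719540e-01,  4.72969812e-05]), 'contact_force': array([ 0.42124148, -0.15986626,  0.38046344]), 'wrist_torque': array([ 0.04090883,  0.0662122 , -0.01180629]), 'grip_force': 0.0, 'opening': 0.08503647955328388}
{'fx': 606.9484813201404, 'fy': 606.9484813201404, 'cx': 322.7812575527833, 'cy': 239.81920494000067, 'D': array([-0.17725246,  0.        ,  0.        ,  0.        ,  0.        ]), 'rvec': array([ 2.16761367, -2.11967343,  0.15316848]), 'tvec': array([-0.01906305,  0.55507786,  1.32174936])}
{'fx': 493.0817821637022, 'fy': 493.0817821637022, 'cx': 309.00161846669647, 'cy': 230.39811347276148, 'D': array([-0.08180746,  0.        ,  0.        ,  0.        ,  0.        ]), 'rvec': array([ 1.09960038, -2.14786967,  1.23963025]), 'tvec': array([0.30568243, 0.31929925, 0.93518658])}
```

View pics/top0.png

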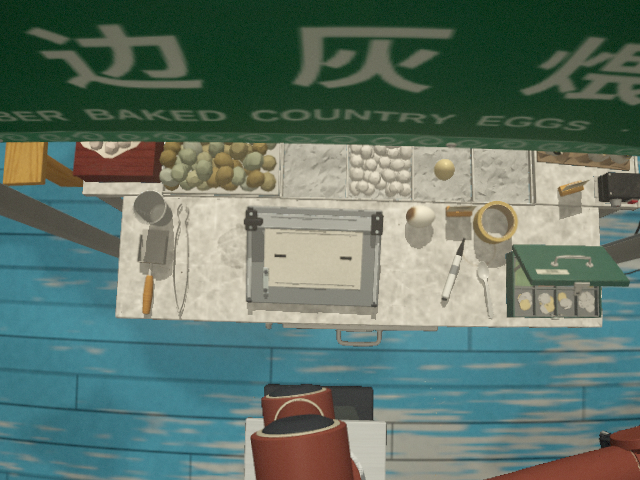

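View pics/scene0.png

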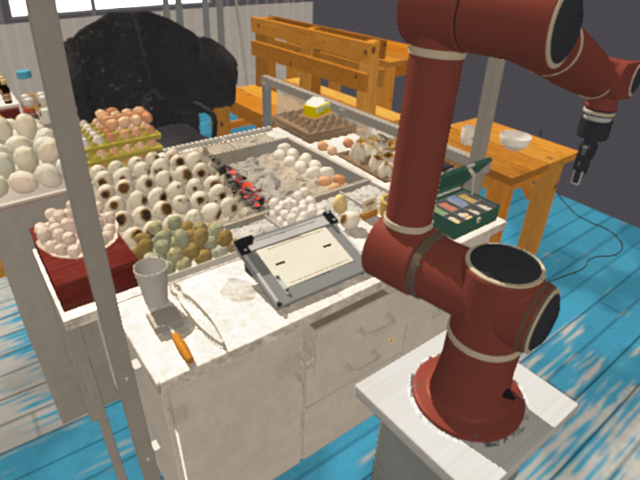

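The top view shows the board at about (246-380, 207-317), with dashes at about (280,255) and (346,258). The straightedge is along the board's top. The marker runs from its nib at (462,240) to its tail at (445,300). I'll enlarge both areas to get sub-pixel positions.

Run:
```python
import cv2, numpy as np
im=cv2.imread("pics/top0.png")
a=cv2.resize(im[195:325,235:395],None,fx=5,fy=4.6,interpolation=cv2.INTER_CUBIC)
a=cv2.resize(im[200:320,236:396],None,fx=5,fy=5,interpolation=cv2.INTER_CUBIC)
b=cv2.resize(im[225:315,400:520],None,fx=6,fy=6,interpolation=cv2.INTER_CUBIC)
cv2.imwrite("pics/a.png",a);cv2.imwrite("pics/b.png",b)
```

```text
(no output)
```

View pics/a.png

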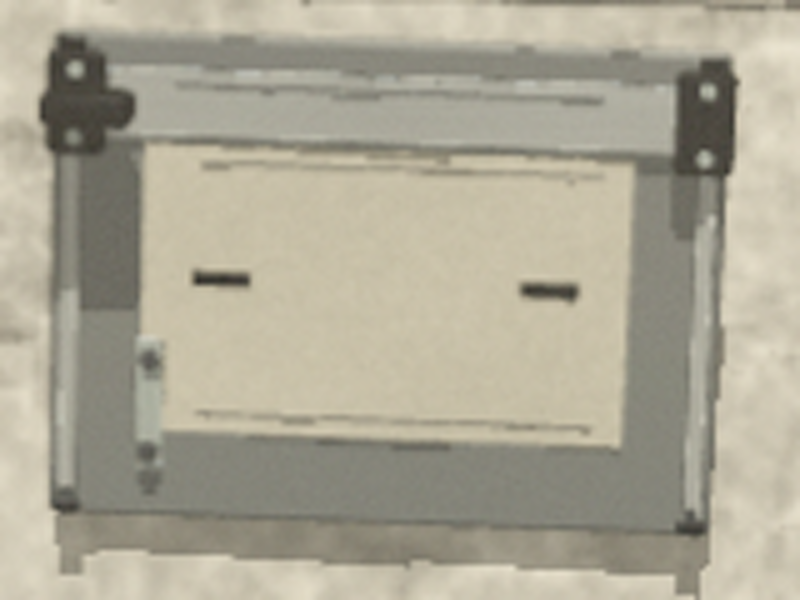

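View pics/b.png

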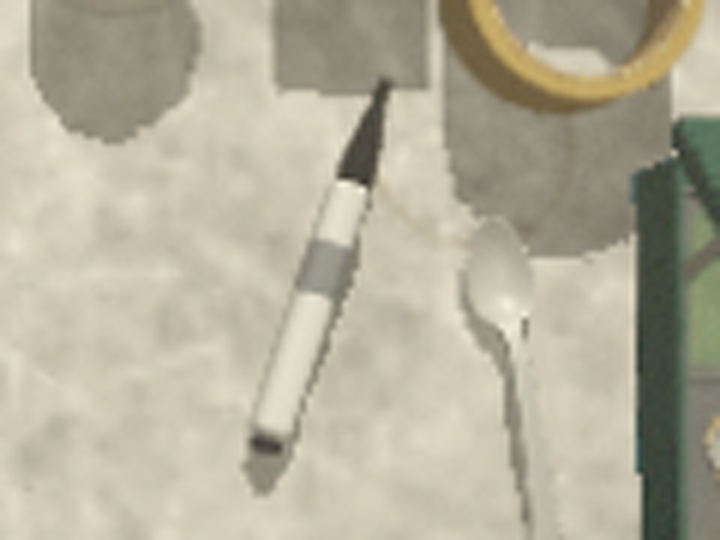

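```bash
cat > h.py <<'E'
import numpy as np, cv2
from scipy.spatial.transform import Rotation as R
from scipy.optimize import least_squares
from station import ctrl, optics
def cam(d,o=None):
    K=np.array([[d["fx"],0,d["cx"]],[0,d["fy"],d["cy"]],[0,0,1]])
    if "rvec" in d: r,t=np.array(d["rvec"]),np.array(d["tvec"])
    else:
        T=np.eye(4);T[:3,:3]=R.from_rotvec(o["tool_rot"]).as_matrix();T[:3,3]=o["tool_pos"]
        C=np.linalg.inv(T@np.array(d["mount"])); r=R.from_matrix(C[:3,:3]).as_rotvec();t=C[:3,3]
    return K,np.array(d["D"]),r,t
def proj(c,P): return cv2.projectPoints(np.array(P,float).reshape(-1,3),c[2],c[3],c[0],c[1])[0].reshape(-1,2)
def ray(c,uv):
    n=cv2.undistortPoints(np.array(uv,float).reshape(-1,1,2),c[0],c[1]).reshape(-1,2)
    Rm=R.from_rotvec(c[2]).as_matrix()
    return -Rm.T@c[3],(np.c_[n,np.ones(len(n))]@Rm)
def onplane(c,uv,n,p0):
    o,d=ray(c,uv); return o+d*(((p0-o)@n)/(d@n))[:,None]
S,C_=np.sin(np.radians(18)),np.cos(np.radians(18))
def deckR(yaw): return R.from_euler("ZY",[yaw,-np.radians(18)]).as_matrix()
E
python3 - <<'E'
from h import *
d=optics.get_image("top");c=cam(d)
fa=lambda l:np.array([[236+(u+.5)/5-.5,200+(v+.5)/5-.5] for u,v in l])
fb=lambda l:np.array([[400+(u+.5)/6-.5,225+(v+.5)/6-.5] for u,v in l])
cor=fa([(52,508),(703,530),(733,62),(62,36)])
L=np.array([[-.11,.15,0],[-.11,-.15,0],[.11,-.15,0],[.11,.15,0]])
W=lambda p,P:P@deckR(p[2]).T+[p[0],p[1],.0494]
s=least_squares(lambda p:(proj(c,W(p,L))-cor).ravel(),[.55,0,0]);p=s.x
print("board",p,s.fun.round(1))
n=deckR(p[2])@[0,0,1]; p0=np.array([p[0],p[1],.0494])
def loc(X): return (X-p0)@deckR(p[2])*1000
for nm,uv,h in [("dash",[(221,279),(549,291)],.0015),("edge",[(200,146),(600,156)],.0045),("cardbot",[(163,432),(621,445)],.0015),("grip",[(88,107)],.039)]:
    X=onplane(c,fa(uv),n,p0+n*h);print(nm,X.round(4).tolist(),loc(X).round(1).tolist())
M=onplane(c,fb([(387,82),(267,440)]),np.array([0,0,1.]),np.array([0,0,.008]));print("marker",M,np.linalg.norm(M[0]-M[1]))
E
```

```text
board [ 0.5147176   0.01427674 -0.01775819] [-0.9  0.9  1.5  1.9  0.8 -1.3 -1.4 -1.5]
dash [[0.5167, 0.088, 0.0512], [0.5146, -0.0578, 0.0514]] [[1.2, 73.7, 1.5], [1.7, -72.0, 1.5]]
edge [[0.5729, 0.0975, 0.0725], [0.5722, -0.0784, 0.0733]] [[61.0, 84.3, 4.5], [63.6, -91.7, 4.5]]
cardbot [[0.4496, 0.1135, 0.0292], [0.4484, -0.092, 0.03]] [[-69.8, 98.1, 1.5], [-67.3, -107.4, 1.5]]
grip [[0.5823, 0.1429, 0.1116]] [[81.4, 129.8, 39.0]]
marker [[ 0.57114439 -0.33435988  0.008     ]
 [ 0.43211496 -0.2867432   0.008     ]] 0.14695758067027073
```

The top view puts the dashes 146 mm apart, which matches the given size. They lie about 60 mm below the straightedge's lower edge, and the grip is at about (0.58, 0.14, 0.11). The marker is at a heading of about -0.33 rad. Next I'll plan the approach.

```bash
cat >> h.py <<'E'
def down(psi,pitch=0):
    "tool x at heading psi, z down, then turned by pitch about tool y"
    return R.from_euler("Z",psi)*R.from_matrix(np.diag([1,-1,-1.]))*R.from_rotvec([0,pitch,0])
def plan(wps,rnd=4,start=None):
    o=ctrl.get_obs(); p,q=(o["tool_pos"],R.from_rotvec(o["tool_rot"])) if start is None else start
    for wp,wr in wps:
        sh=q.inv().apply(np.array(wp)-p).round(rnd); rv=(q.inv()*wr).as_rotvec().round(rnd)
        print(sh.tolist(),rv.tolist()," n>=%.1f"%max(np.linalg.norm(sh)/.05,np.linalg.norm(rv)/.1499))
        p=p+q.apply(sh); q=q*R.from_rotvec(rv)
    return p,q
E
python3 - <<'E'
from h import *
d=optics.get_image("wrist"); print(np.array(d["mount"]).round(4).tolist(),d["fx"])
psi=.27
plan([([.35,-.5,.28],down(.27+.4)),([.46,-.27,.33],down(1.1)),([.50,-.05,.36],down(1.56))])
E
```

```text
[[-0.0001, -0.9448, -0.3277, 0.0839], [1.0, -0.0003, 0.0006, -0.0003], [-0.0007, -0.3277, 0.9448, -0.1433], [0.0, 0.0, 0.0, 1.0]] 368.38661197572185
[0.2035, -0.0493, -0.0494] [-0.0013, -0.0005, -0.3992]  n>=4.3
[0.229, -0.112, -0.05] [-0.0, 0.0, -0.43]  n>=5.2
[0.2142, -0.0641, -0.03] [-0.0, 0.0, -0.46]  n>=4.5
```

```bash
python3 -m jog '[[[0.05,-0.012,-0.012],[0,0,-0.1]],[[0.1,-0.025,-0.025],[0,0,-0.2]],[[0.15,-0.037,-0.037],[0,0,-0.3]],[[0.2,-0.049,-0.049],[0,0,-0.4]],[[0.2,-0.049,-0.049],[0,0,-0.4]]]'
python3 -m jog '[[[0.045,-0.022,-0.01],[0,0,-0.08]],[[0.09,-0.044,-0.02],[0,0,-0.17]],[[0.135,-0.066,-0.03],[0,0,-0.26]],[[0.18,-0.088,-0.04],[0,0,-0.35]],[[0.225,-0.11,-0.05],[0,0,-0.43]]]'
python3 - <<'E'
from h import *
plan([([.49,-.05,.31],down(1.5)),([.52,.06,.25],down(1.56))])
E
```

```text
t: 0.7
tool_pos: [0.3506, -0.4995, 0.2821]
tool_rot: [2.961, 1.042, 0.003]
contact_force: [-0.6, 0.4, 0.4]
opening: 0.0851
grip_force: 0.0
t: 1.2
tool_pos: [0.4524, -0.2789, 0.3293]
tool_rot: [-2.676, -1.645, 0.001]
contact_force: [0.9, -0.3, 0.0]
opening: 0.0856
grip_force: 0.0
[0.2212, -0.0698, 0.0192] [-0.0003, 0.0002, -0.3976]  n>=4.7
[0.1118, 0.0222, 0.06] [-0.0, -0.0, -0.06]  n>=2.6
```

```bash
python3 -m jog '[[[0.045,-0.014,0.004],[0,0,-0.08]],[[0.09,-0.028,0.008],[0,0,-0.16]],[[0.135,-0.042,0.012],[0,0,-0.24]],[[0.18,-0.056,0.016],[0,0,-0.32]],[[0.22,-0.07,0.019],[0,0,-0.4]]]' 0.5
python3 -m jog '[[[0.04,0.008,0.02],[0,0,-0.02]],[[0.08,0.016,0.04],[0,0,-0.04]],[[0.112,0.022,0.06],[0,0,-0.06]],[[0.112,0.022,0.06],[0,0,-0.06]],[[0.112,0.022,0.06],[0,0,-0.06]]]'
python3 - <<'E'
from h import *
import pickle
o=ctrl.get_obs(); d=optics.get_image("wrist"); pickle.dump((o,d),open("w1.pkl","wb"))
cv2.imwrite("pics/w1.png",d["image"]); print(o["tool_pos"],o["tool_rot"])
E
```

```text
t: 1.7
tool_pos: [0.4893, -0.0508, 0.3096]
tool_rot: [-2.295, -2.145, 0.001]
contact_force: [-0.4, -0.0, -0.8]
opening: 0.0426
grip_force: 0.0
t: 2.2
tool_pos: [0.519, 0.0578, 0.2493]
tool_rot: [-2.231, -2.21, 0.003]
contact_force: [0.1, -0.3, 0.4]
opening: 0.043
grip_force: 0.0
[0.51897854 0.05776636 0.24930122] [-2.23148419 -2.21002605  0.00293268]
```

View pics/w1.png

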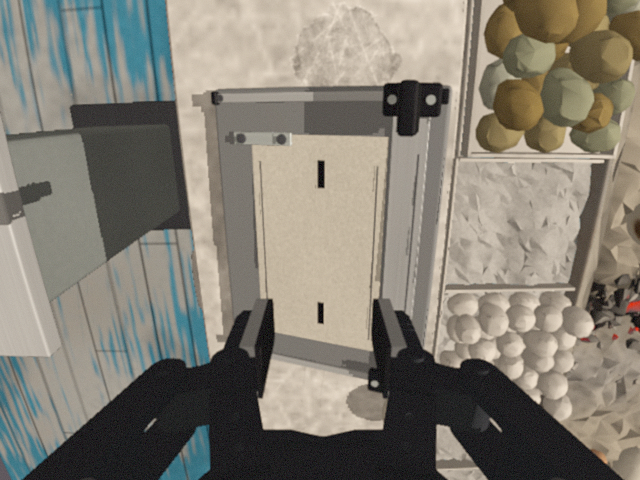

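The wrist view shows the dashes at (321,174) and (321,313). The lower edge is at about u=386 near the top and 374 lower down. The grip is at about (408,107).

Run:
```python
from h import *
import pickle
o,d=pickle.load(open("w1.pkl","rb")); c=cam(d,o); g=cv2.cvtColor(d["image"],6)
def blob(g,x0,x1,y0,y1,th):
    m=(g[y0:y1,x0:x1]<th).astype(float); v,u=np.nonzero(m); return u.mean()+x0,v.mean()+y0
D=[blob(g,310,332,155,192,80),blob(g,310,332,297,328,80)]
G=blob(g,398,420,106,134,50); print(D,G)
for r in (160,220,280): print(r,g[r,366:400].tolist())
yaw=-.012; n=deckR(yaw)@[0,0,1]; p0=np.array([.5147,.0143,.0494])
X=onplane(c,D,n,p0+n*.0015); print("dash",X,np.linalg.norm(X[0]-X[1]), np.arctan2(-(X[0]-X[1])[0],(X[0]-X[1])[1]))
print("local",((X-p0)@deckR(yaw)*1000).round(1))
```

```text
[(np.float64(320.5125), np.float64(173.8375)), (np.float64(320.020202020202), np.float64(312.4040404040404))] (np.float64(407.1704980842912), np.float64(119.08812260536399))
160 [185, 187, 185, 181, 181, 181, 181, 183, 188, 190, 190, 194, 191, 191, 186, 183, 184, 183, 183, 171, 137, 108, 83, 90, 118, 145, 158, 161, 159, 158, 154, 157, 158, 161]
220 [182, 184, 183, 181, 187, 185, 187, 171, 116, 131, 181, 187, 182, 184, 175, 149, 138, 127, 94, 84, 102, 135, 158, 157, 155, 156, 155, 156, 159, 154, 154, 159, 157, 155]
280 [185, 188, 189, 181, 137, 107, 146, 181, 174, 148, 139, 142, 140, 131, 100, 84, 91, 126, 156, 161, 155, 155, 158, 157, 156, 155, 152, 155, 156, 150, 154, 153, 158, 156]
dash [[ 0.51635348  0.08754084  0.05122884]
 [ 0.5141434  -0.05866466  0.05108084]] 0.14622228062011758 -0.015115106991467522
local [[  1.3  73.3   1.5]
 [  0.8 -73.    1.5]]
```

Run:
```python
from h import *
import pickle
o,d=pickle.load(open("w1.pkl","rb")); c=cam(d,o)
yaw=-.0145; Rd=deckR(yaw); n=Rd@[0,0,1]; p0=np.array([.5152,.0145,.0511])
L=lambda uv,h:((onplane(c,uv,n,p0+n*h)-p0)@Rd*1000).round(1).tolist()
print("edge top",L([(390.3,160),(386.6,220),(382.8,280)],.003))
print("edge bot",L([(387.5,160),(384.4,220),(380.6,280)],.0))
print("grip",L([(407.5,119),(408,80),(408,135),(399,120),(417,120)],.0375))
# plan to pregrasp
Rg=R.from_matrix(np.c_[Rd@[0,1,0],Rd@[1,0,0],-n])
tgt=p0+Rd@[.078,.131,.017-.0015]; pre=tgt+n*.06
print(tgt)
plan([(pre,Rg),(tgt,Rg)])
```

```text
edge top [[64.0, 89.0, 3.0], [64.0, 35.5, 3.0], [64.1, -24.2, 3.0]]
edge bot [[61.2, 88.5, -0.0], [61.6, 34.4, -0.0], [61.6, -25.9, -0.0]]
grip [[79.5, 123.6, 37.5], [78.1, 150.5, 37.5], [80.7, 112.2, 37.5], [73.4, 122.7, 37.5], [86.4, 123.0, 37.5]]
[0.58648478 0.14448007 0.0899447 ]
[0.0882, 0.0476, 0.1033] [-0.3142, 0.0001, 0.0038]  n>=2.9
[0.0, -0.0, 0.06] [-0.0, -0.0, -0.0]  n>=1.2
```

```bash
python3 -m jog '[[[0.03,0.016,0.034],[-0.105,0,0]],[[0.06,0.032,0.068],[-0.21,0,0]],[[0.088,0.0475,0.103],[-0.314,0,0.004]],[[0.088,0.0475,0.103],[-0.314,0,0.004]]]'
python3 -m jog '[[[0,0,0.03],[0,0,0]],[[0,0,0.045],[0,0,0]],[[0,0,0.06],[0,0,0]],[[0,0,0.06],[0,0,0]]]'
python3 -m jog '[[[0,0,0],[0,0,0]],[[0,0,0],[0,0,0]],[[0,0,0],[0,0,0]],[[0,0,0],[0,0,0]],[[0,0,0],[0,0,0]]]' 0 40
python3 - <<'E'
from h import *
o=ctrl.get_obs(); Rd=deckR(-.0145);p0=np.array([.5152,.0145,.0511])
print(((o["tool_pos"]-p0)@Rd*1000).round(1))
E
```

```text
t: 2.65
tool_pos: [0.5636, 0.1456, 0.1409]
tool_rot: [2.069, 2.043, 0.313]
contact_force: [-0.9, 0.1, -1.5]
opening: 0.0425
grip_force: 0.0
t: 3.05
tool_pos: [0.5863, 0.1434, 0.0892]
tool_rot: [2.069, 2.036, 0.319]
contact_force: [-0.4, 0.3, -0.7]
opening: 0.0427
grip_force: 0.0
t: 3.55
tool_pos: [0.5873, 0.1447, 0.0921]
tool_rot: [2.064, 2.035, 0.325]
contact_force: [-2.6, -3.9, 6.4]
opening: 0.0129
grip_force: 42.5
[ 79.4 131.2  17.3]
```

```bash
python3 -m jog '[[[0,-0.005,0],[0,0,0]],[[0,-0.011,0],[0,0,0]],[[0,-0.018,0],[0,0,0]],[[0,-0.025,0],[0,0,0]],[[0,-0.032,0],[0,0,0]]]'
python3 -m jog '[[[0,-0.008,0],[0,0,0]],[[0,-0.016,0],[0,0,0]],[[0,-0.023,0],[0,0,0]],[[0,-0.028,0],[0,0,0]],[[0,-0.0315,0],[0,0,0]]]'
python3 -m jog '[[[0,0,0],[0,0,0]],[[0,0,0],[0,0,0]],[[0,0,0],[0,0,0]],[[0,0,0],[0,0,0]]]'
python3 - <<'E'
from h import *
import pickle
o=ctrl.get_obs(); Rd=deckR(-.0145);p0=np.array([.5152,.0145,.0511])
print(((o["tool_pos"]-p0)@Rd*1000).round(1))
d=optics.get_image("top"); cv2.imwrite("pics/t2.png",cv2.resize(d["image"][200:320,236:396],None,fx=5,fy=5,interpolation=cv2.INTER_CUBIC))
d=optics.get_image("wrist");pickle.dump((o,d),open("w2.pkl","wb")); cv2.imwrite("pics/w2.png",d["image"])
E
```

```text
t: 4.05
tool_pos: [0.5573, 0.1451, 0.0824]
tool_rot: [2.062, 2.034, 0.327]
contact_force: [1.6, -5.7, 6.5]
opening: 0.0133
grip_force: 42.4
t: 4.55
tool_pos: [0.5273, 0.1455, 0.0726]
tool_rot: [2.062, 2.034, 0.326]
contact_force: [1.3, -6.8, 6.6]
opening: 0.0131
grip_force: 42.5
t: 4.95
tool_pos: [0.5267, 0.1455, 0.0724]
tool_rot: [2.063, 2.035, 0.324]
contact_force: [-3.1, -5.8, 9.3]
opening: 0.0128
grip_force: 43.0
[ 15.7 131.2  17.3]
```

View pics/w2.png

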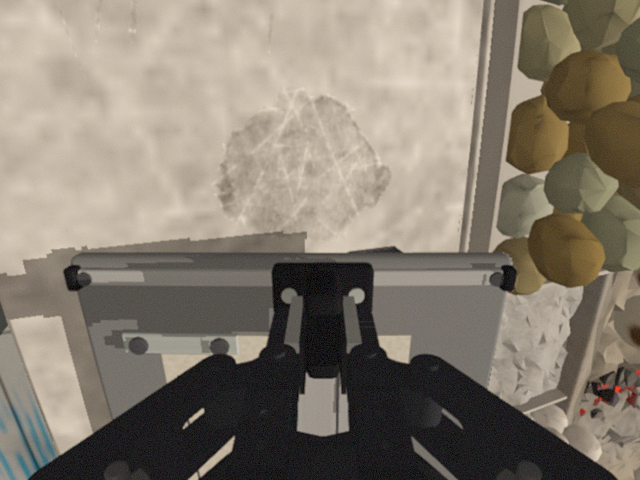

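The grip is held between the pads with the carriage at about (322,285). TCP readings put the edge about 0.7 mm from the dash line. I'll release, rise and check.

```bash
python3 -m jog '[[[0,0,0],[0,0,0]],[[0,0,0],[0,0,0]],[[0,0,-0.02],[0,0,0]],[[0,0,-0.06],[0,0,0]],[[0,0,-0.1],[0,0,0]]]' 0.5
python3 -m jog '[[[-0.04,0,-0.03],[0.1,0,0]],[[-0.08,0,-0.06],[0.2,0,0]],[[-0.1,0,-0.07],[0.31,0,0]],[[-0.1,0,-0.07],[0.31,0,0]],[[-0.1,0,-0.07],[0.31,0,0]]]'
python3 - <<'E'
from h import *
import pickle
o=ctrl.get_obs(); d=optics.get_image("wrist"); pickle.dump((o,d),open("w3.pkl","wb"))
cv2.imwrite("pics/w3.png",d["image"]); print(o["tool_pos"],o["tool_rot"])
E
```

```text
t: 5.55
tool_pos: [0.4931, 0.1465, 0.1645]
tool_rot: [2.068, 2.04, 0.319]
contact_force: [1.1, 0.2, 0.4]
opening: 0.0425
grip_force: 0.0
t: 6.05
tool_pos: [0.4718, 0.0468, 0.2311]
tool_rot: [2.237, 2.204, 0.005]
contact_force: [-0.7, 0.6, -0.6]
opening: 0.0424
grip_force: 0.0
[0.47181835 0.04680566 0.23113604] [2.23676844 2.20429101 0.00522693]
```

View pics/w3.png

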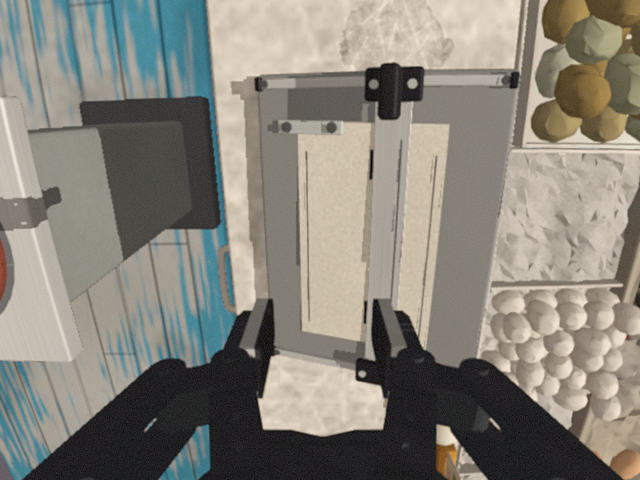

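The lower edge now covers about half of both dashes, which are visible at (371,165) and (366,312). I'll put a number on that and plan the marker grasp.

Run:
```python
from h import *
import pickle
o,d=pickle.load(open("w3.pkl","rb")); c=cam(d,o); g=cv2.cvtColor(d["image"],6)
Rd=deckR(-.0145); n=Rd@[0,0,1]; p0=np.array([.5152,.0145,.0511])
for r in (166,200,240,280): print(r,g[r,360:384].tolist())
L=lambda uv,h:((onplane(c,uv,n,p0+n*h)-p0)@Rd*1000).round(1).tolist()
for u in (366,368,370,372,374): print(u,L([(u,166),(u,240),(u,280)],0))
# marker heading
h=np.array([.139,-.0476]);psi=np.arctan2(h[1],h[0]);print(psi)
tip=np.array([.5711,-.3344])
plan([([.46,-.2,.22],down(.6)),([.44,-.33,.2],down(psi))])
```

```text
166 [193, 194, 192, 193, 192, 192, 195, 188, 158, 118, 54, 14, 63, 130, 168, 173, 169, 166, 164, 167, 165, 164, 167, 165]
200 [192, 193, 195, 195, 189, 162, 140, 144, 148, 149, 143, 148, 162, 168, 168, 168, 164, 165, 164, 165, 162, 166, 165, 163]
240 [191, 193, 187, 154, 144, 147, 147, 145, 147, 144, 144, 164, 169, 165, 161, 159, 162, 162, 164, 160, 164, 161, 159, 161]
280 [195, 200, 199, 199, 191, 164, 151, 150, 146, 170, 170, 166, 168, 167, 163, 167, 169, 163, 161, 161, 162, 162, 164, 164]
366 [[-6.0, 71.3, -0.0], [-3.5, 2.8, -0.0], [-1.8, -38.2, -0.0]]
368 [[-4.3, 71.4, -0.0], [-1.6, 3.0, -0.0], [0.1, -37.9, -0.0]]
370 [[-2.5, 71.5, -0.0], [0.3, 3.2, -0.0], [2.1, -37.6, 0.0]]
372 [[-0.7, 71.6, -0.0], [2.2, 3.4, -0.0], [4.0, -37.3, -0.0]]
374 [[1.0, 71.6, -0.0], [4.0, 3.6, -0.0], [5.9, -37.0, -0.0]]
-0.32992945079522906
[-0.2474, -0.0079, 0.0101] [0.0012, -0.0024, 0.9572]  n>=6.4
[-0.0899, 0.096, 0.02] [0.0001, -0.0, 0.9299]  n>=6.2
```

The straightedge is at the dashes within about 1 mm. I'll go to the marker with tool x pointing to its tail, so that the camera faces the nib.

Run:
```python
from h import *
plan([([.48,-.13,.215],down(2.2)),([.49,-.312,.2],down(2.81))])
```

```text
[-0.1771, 0.0112, 0.0153] [0.0025, -0.0007, -0.6428]  n>=4.3
[-0.153, -0.099, 0.015] [0.0, -0.0, -0.61]  n>=4.1
```

```bash
python3 -m jog '[[[-0.035,0.002,0.003],[0,0,-0.13]],[[-0.07,0.004,0.006],[0,0,-0.26]],[[-0.106,0.006,0.009],[0,0,-0.385]],[[-0.142,0.009,0.012],[0,0,-0.515]],[[-0.177,0.011,0.015],[0.0025,0,-0.643]]]'
python3 -m jog '[[[-0.034,-0.022,0.003],[0,0,-0.135]],[[-0.068,-0.044,0.006],[0,0,-0.27]],[[-0.102,-0.066,0.01],[0,0,-0.405]],[[-0.136,-0.088,0.013],[0,0,-0.54]],[[-0.153,-0.099,0.015],[0,0,-0.61]]]' 0.5
python3 -m jog '[[[0,0,0],[0,0,0]],[[0,0,0],[0,0,0]]]'
python3 - <<'E'
from h import *
import pickle
o=ctrl.get_obs(); d=optics.get_image("wrist"); pickle.dump((o,d),open("w4.pkl","wb"))
cv2.imwrite("pics/w4.png",d["image"]); print(o["tool_pos"],o["tool_rot"])
E
```

```text
t: 6.6
tool_pos: [0.4797, -0.1301, 0.2153]
tool_rot: [-1.415, -2.805, -0.002]
contact_force: [0.1, 0.4, 0.0]
opening: 0.0428
grip_force: 0.0
t: 7.1
tool_pos: [0.49, -0.3131, 0.2]
tool_rot: [-0.513, -3.099, -0.002]
contact_force: [-0.8, 0.8, 0.1]
opening: 0.043
grip_force: 0.0
t: 7.3
tool_pos: [0.4903, -0.3108, 0.2007]
tool_rot: [-0.519, -3.098, -0.003]
contact_force: [-0.5, 0.0, -0.1]
opening: 0.0425
grip_force: 0.0
[ 0.49030152 -0.31076815  0.20068132] [-0.51909378 -3.09828249 -0.00311553]
```

View pics/w4.png

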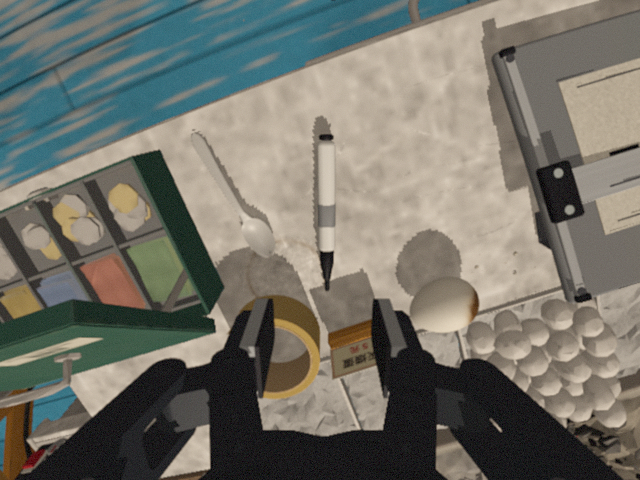

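The marker runs from its tail at (326,135) to its nib at (327,289). The price block at (350,340) and tape roll at (283,345) are beyond the nib.

Run:
```python
from h import *
import pickle
o,d=pickle.load(open("w4.pkl","rb")); c=cam(d,o); ez=np.array([0,0,1.])
M=onplane(c,[(327,289),(326.5,135),(327,252)],ez,np.array([0,0,.008]))
print(M.round(4),np.linalg.norm(M[0]-M[1])); 
B=onplane(c,[(318,170),(334.5,170)],ez,np.array([0,0,.012]));print("width",np.linalg.norm(B[0]-B[1]))
e=M[0]-M[1];e/=np.linalg.norm(e);psi=np.arctan2(e[1],e[0]);print(psi)
org=M[0]-.078*e; g=org+.012*e; print("org",org)
Rm=down(psi+np.pi)
# pads grasp pt 19mm behind TCP: grasp at z ~.012+; TCP z .004
plan([([g[0],g[1],.06],Rm),([g[0],g[1],.003],Rm)])
```

```text
[[ 0.5722 -0.3342  0.008 ]
 [ 0.4291 -0.2859  0.008 ]
 [ 0.5341 -0.3212  0.008 ]] 0.1510464287217753
width 0.0148170241011518
-0.32525749683174965
org [ 0.49832031 -0.30923746  0.008     ]
[-0.019, 0.0036, 0.1412] [0.0016, 0.0002, -0.0059]  n>=2.9
[0.0, 0.0, 0.057] [-0.0, -0.0, 0.0]  n>=1.1
```

```bash
python3 -m jog '[[[-0.008,0.0015,0.047],[0.0016,0,-0.003]],[[-0.016,0.003,0.094],[0.0016,0,-0.006]],[[-0.019,0.0035,0.141],[0.0016,0,-0.006]],[[-0.019,0.0035,0.17],[0.0016,0,-0.006]],[[-0.019,0.0035,0.197],[0.0016,0,-0.006]]]' 0.45
python3 -m jog '[[[0,0,0],[0,0,0]],[[0,0,0],[0,0,0]]]'
python3 -m jog '[[[0,0,0],[0,0,0]],[[0,0,0],[0,0,0]],[[0,0,0],[0,0,0]],[[0,0,0],[0,0,0]],[[0,0,0],[0,0,0]]]' 0 60
python3 -m jog '[[[0,0,-0.02],[0,0,0]],[[0,0,-0.05],[0,0,0]],[[0,0,-0.1],[0,0,0]],[[0,0,-0.14],[0,0,0]],[[0,0,-0.14],[0,0,0]]]'
python3 - <<'E'
from h import *
import pickle
o=ctrl.get_obs(); d=optics.get_image("wrist"); pickle.dump((o,d),open("w5.pkl","wb"))
cv2.imwrite("pics/w5.png",d["image"]); print(o["tool_pos"],o["tool_rot"],o["q"])
E
```

```text
t: 7.85
tool_pos: [0.5096, -0.3126, 0.003]
tool_rot: [-0.507, -3.1, 0.0]
contact_force: [-0.7, -0.2, 0.3]
opening: 0.0383
grip_force: 0.0
t: 8.05
tool_pos: [0.5103, -0.3141, 0.0057]
tool_rot: [0.507, 3.099, -0.002]
contact_force: [0.2, -1.4, 0.6]
opening: 0.0383
grip_force: 0.0
t: 8.55
tool_pos: [0.5115, -0.3162, 0.0078]
tool_rot: [0.509, 3.095, -0.004]
contact_force: [-1.0, 1.5, 7.0]
opening: 0.0141
grip_force: 61.9
t: 9.05
tool_pos: [0.5136, -0.3182, 0.1543]
tool_rot: [0.507, 3.086, -0.014]
contact_force: [0.1, -1.3, 0.6]
opening: 0.0141
grip_force: 61.0
[ 0.51357714 -0.31821829  0.15430969] [ 0.50736226  3.0857108  -0.01387397] [-6.77545899e-01  5.16128080e-02  1.74540890e+00 -6.46735597e-04
  1.32765287e+00 -1.92226184e+00]
```

View pics/w5.png

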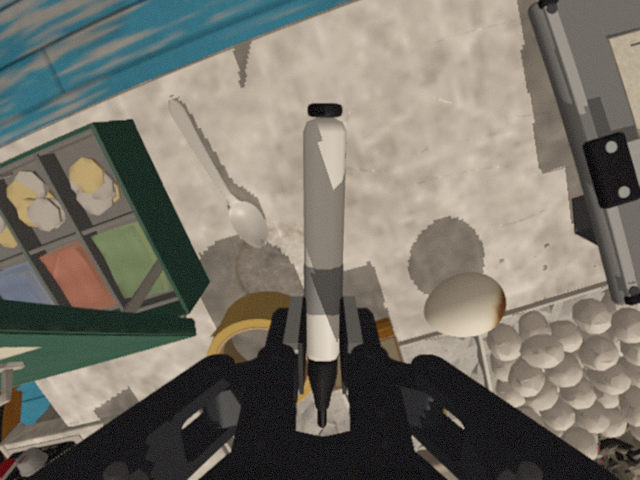

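The marker is held straight between the pads, with its tail at (325,105), barrel front at (323,360) and nib end at (322,425). I'll fit its pose in the tool frame.

Run:
```python
from h import *
import pickle
o,d=pickle.load(open("w5.pkl","rb"))
K=np.array([[d["fx"],0,d["cx"]],[0,d["fy"],d["cy"]],[0,0,1]]);Cm=np.linalg.inv(np.array(d["mount"]))
def pr(P): return cv2.projectPoints(np.array(P,float),cv2.Rodrigues(Cm[:3,:3])[0],Cm[:3,3],K,np.array(d["D"]))[0].reshape(-1,2)
# marker local: s along to nib from origin, up (w) off axis towards camera
pts=[(.078,0),(.034,.008),(-.070,.008)]; obs=np.array([425,360,119.])
def P(x): # x: tool x of marker origin, axis z, pitch
    return [[x[0]-s*np.cos(x[2])+w*np.sin(x[2]),0,x[1]+s*np.sin(x[2])-w*np.cos(x[2])] for s,w in pts]
s=least_squares(lambda x:pr(P(x))[:,1]-obs,[.012,0,0]);print(s.x,s.fun,pr(P(s.x))[:,0])
print(pr(P([.013,0,0]))[:,1],pr(P([.012,-.004,0]))[:,1])
```

```text
[ 0.01397423  0.0062361  -0.09533321] [-1.13686838e-13 -1.13686838e-13 -1.27897692e-13] [323.07989606 323.13678959 323.23123261]
[425.11786593 364.98361729 119.38329513] [432.86317963 372.75483125 122.64685236]
```

Tool x = +13 mm fits, with the axis at the TCP and no pitch. That puts the tip at tool (-65, 0, 0) mm. Next I'll plan the move to hover above the left dash.

```bash
cat >> h.py <<'E'
Rd=deckR(-.0145); N=Rd@[0,0,1]; P0=np.array([.5152,.0145,.0511]) # origin: mid of dash line on card top
TIP=np.array([-.065,0,0]); A=np.radians(47)
RW=R.from_matrix(Rd@np.array([[-np.cos(A),0,-np.sin(A)],[0,1,0],[np.sin(A),0,-np.cos(A)]]))
def tcp(tip): return P0+Rd@np.array(tip)-RW.apply(TIP)
def tipnow():
    o=ctrl.get_obs(); q=R.from_rotvec(o["tool_rot"]); return ((o["tool_pos"]+q.apply(TIP)-P0)@Rd*1000).round(1), np.degrees(np.arccos((Rd.T@q.apply([1,0,0]))[2])).round(1)
E
python3 - <<'E'
from h import *
hov=tcp([-.005,.066,.04]); print(hov)
plan([([.47,-.16,.25],down(np.pi-.17,.1)),([.44,-.02,.23],down(np.pi-.05,.3)),(hov,RW)])
E
```

```text
[0.4421985  0.08156553 0.1191098 ]
[0.0891, 0.1348, -0.101] [0.0025, 0.1098, -0.156]  n>=3.8
[0.0509, 0.1329, 0.0252] [0.0239, 0.1998, -0.1178]  n>=2.9
[-0.03, 0.1016, 0.1068] [0.014, 0.2061, -0.0328]  n>=3.0
```

```bash
python3 -m jog '[[[0.018,0.027,-0.03],[0,0.022,-0.03]],[[0.036,0.054,-0.06],[0,0.044,-0.06]],[[0.054,0.081,-0.085],[0,0.066,-0.09]],[[0.072,0.108,-0.1],[0,0.088,-0.12]],[[0.089,0.135,-0.101],[0.0025,0.11,-0.156]]]'
python3 -m jog '[[[0.01,0.027,0.005],[0.005,0.04,-0.024]],[[0.02,0.053,0.01],[0.01,0.08,-0.047]],[[0.03,0.08,0.015],[0.014,0.12,-0.07]],[[0.04,0.106,0.02],[0.019,0.16,-0.094]],[[0.051,0.133,0.025],[0.024,0.2,-0.118]]]'
python3 -m jog '[[[0,0,0],[0,0,0]]]'
python3 - <<'E'
from h import *
print(tipnow(),ctrl.get_obs()["q"].round(2)); hov=tcp([-.005,.066,.04])
plan([(hov,RW)])
E
```

```text
t: 9.6
tool_pos: [0.4687, -0.1579, 0.2475]
tool_rot: [-0.256, -3.025, -0.019]
contact_force: [0.9, -0.6, 0.4]
opening: 0.0139
grip_force: 61.0
t: 10.1
tool_pos: [0.4374, -0.0173, 0.2256]
tool_rot: [-0.068, -2.829, -0.019]
contact_force: [0.1, -0.6, 0.7]
opening: 0.0138
grip_force: 61.0
t: 10.2
tool_pos: [0.4371, -0.016, 0.2247]
tool_rot: [-0.063, -2.828, -0.02]
contact_force: [0.5, 0.5, -0.6]
opening: 0.0138
grip_force: 61.0
(array([ 32.4, -33.4, 150.9]), np.float64(54.1)) [-0.18 -0.18  1.87 -0.04  1.76 -1.71]
[-0.0333, 0.0969, 0.1009] [0.019, 0.1932, -0.026]  n>=2.9
```

```bash
python3 -m jog '[[[-0.01,0.03,0.025],[0.006,0.06,-0.008]],[[-0.02,0.06,0.05],[0.012,0.12,-0.017]],[[-0.028,0.08,0.08],[0.019,0.193,-0.026]],[[-0.033,0.097,0.1],[0.019,0.193,-0.026]],[[-0.033,0.097,0.1],[0.019,0.193,-0.026]]]'
python3 -m jog '[[[0,0,0],[0,0,0]]]'
python3 - <<'E'
from h import *
import pickle
print(tipnow())
plan([(tcp([-.005,.066,.012]),RW)])
o=ctrl.get_obs(); d=optics.get_image("wrist");t=optics.get_image("top"); pickle.dump((o,d,t),open("w6.pkl","wb"))
cv2.imwrite("pics/w6.png",d["image"])
c=cam(d,o); print("pred tip px",proj(c,o["tool_pos"]+R.from_rotvec(o["tool_rot"]).apply(TIP)))
E
```

```text
t: 10.7
tool_pos: [0.4415, 0.0797, 0.118]
tool_rot: [-0.023, -2.632, -0.003]
contact_force: [0.1, -1.0, -0.5]
opening: 0.014
grip_force: 61.0
t: 10.8
tool_pos: [0.444, 0.0784, 0.1219]
tool_rot: [-0.025, -2.639, -0.003]
contact_force: [0.1, -0.1, -0.2]
opening: 0.0142
grip_force: 61.0
(array([-2.2, 62.6, 42.2]), np.float64(43.2))
[-0.0201, 0.0032, 0.0225] [-0.0002, 0.0035, -0.0044]  n>=0.6
pred tip px [[322.63876931 426.42421153]]
```

View pics/w6.png

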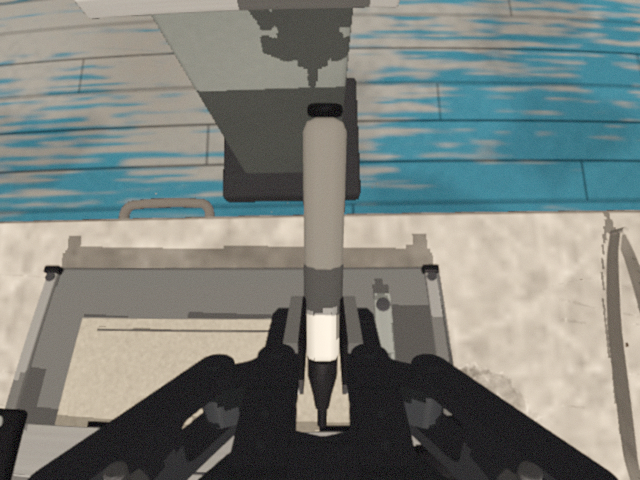

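The nib is at (322,428), close to the predicted (322.6,426.4), and sits just below the straightedge's edge at the left dash. The pose readings are noisy, so I'll average a few at rest.

```bash
cat > avg.py <<'E'
import sys,re,numpy as np
from h import *
b=sys.stdin.read(); f=lambda k:np.array([eval(x) for x in re.findall(k+r": (\[.*\])",b)])
p=f("tool_pos").mean(0); r=R.from_rotvec(f("tool_rot")*np.sign(f("tool_rot")[:,1:2])).mean()
F=f("contact_force"); print("tips",((f("tool_pos")+R.from_rotvec(f("tool_rot")).apply(TIP)-P0)@Rd*1000).round(1).tolist())
print("tip mean",((p+r.apply(TIP)-P0)@Rd*1000).round(1),"F card frame",(F@Rd).round(1).tolist(), re.findall(r"t: (.*)",b)[-1])
tgt=eval(sys.argv[1]); plan([(tcp(tgt),RW)],start=(p,r))
E
Z='[[[0,0,0],[0,0,0]]]'; for i in 1 2 3 4 5 6; do python3 -m jog '[[[0,0,0],[0,0,0]]]'; done | python3 avg.py '[-.005,.066,.010]'
```

```text
tips [[0.1, 62.3, 43.9], [-0.3, 62.6, 43.6], [-0.8, 62.7, 43.3], [-1.1, 63.0, 43.0], [-1.4, 63.1, 42.8], [-1.5, 63.2, 42.7]]
tip mean [ 18.4  62.7 102.4] F card frame [[1.0, -0.2, 0.5], [-0.4, -1.1, -0.5], [0.4, 0.0, -0.3], [-0.2, -1.3, 0.3], [-0.8, 0.6, 0.5], [-0.6, 0.7, -0.3]] [-0.025, -2.641, -0.004]
this script no longer has the robotException ignored in: <_io.TextIOWrapper mode='rw' encoding='UTF-8'>
Traceback (most recent call last):
BrokenPipeError: [Errno 32] Broken pipe
```

```bash
python3 -m jog '[[[0,0,0],[0,0,0]],[[0,0,0],[0,0,0]],[[0,0,0],[0,0,0]],[[0,0,0],[0,0,0]],[[0,0,0],[0,0,0]]]' >/dev/null
python3 -m jog '[[[0,0,0],[0,0,0]],[[0,0,0],[0,0,0]],[[0,0,0],[0,0,0]],[[0,0,0],[0,0,0]],[[0,0,0],[0,0,0]]]' >/dev/null
python3 -c "
from h import *
print(tipnow()); plan([(tcp([-.005,.066,.010]),RW)])"
```

```text
(array([-1.5, 63.2, 42.7]), np.float64(43.3))
[-0.0214, 0.0027, 0.0246] [0.0003, 0.0052, -0.0042]  n>=0.7
```

```bash
python3 -m jog '[[[-0.005,0.001,0.006],[0,0.001,-0.001]],[[-0.01,0.0015,0.012],[0,0.002,-0.002]],[[-0.016,0.002,0.018],[0,0.003,-0.003]],[[-0.0214,0.0027,0.0246],[0,0.005,-0.004]],[[-0.0214,0.0027,0.0246],[0,0.005,-0.004]]]'
python3 -m jog '[[[0,0,0],[0,0,0]],[[0,0,0],[0,0,0]],[[0,0,0],[0,0,0]],[[0,0,0],[0,0,0]],[[0,0,0],[0,0,0]]]' 
python3 -c "
from h import *
print(tipnow()); plan([(tcp([-.005,.065,.004]),RW)])"
```

```text
t: 13.0
tool_pos: [0.4506, 0.0815, 0.0888]
tool_rot: [-0.019, -2.632, -0.005]
contact_force: [-0.6, -0.5, -0.6]
opening: 0.0144
grip_force: 61.0
t: 13.5
tool_pos: [0.4516, 0.0815, 0.0908]
tool_rot: [-0.019, -2.636, -0.005]
contact_force: [0.7, 0.6, -0.6]
opening: 0.014
grip_force: 61.0
(array([-4.8, 66. , 10.2]), np.float64(43.0))
[-0.0044, -0.0011, 0.0044] [0.0004, 0.0007, -0.0002]  n>=0.1
```

```bash
python3 -m jog '[[[-0.0022,0,0.002],[0,0,0]],[[-0.0044,0,0.0041],[0,0,0]],[[-0.0044,0,0.0041],[0,0,0]],[[-0.0044,0,0.0041],[0,0,0]]]' | grep -E "pos|force"; python3 -c "
from h import *
print(tipnow(),ctrl.get_obs()['contact_force']@Rd)"
for i in 1 2 3; do
python3 -m jog '[[[-0.0007,0,0.0007],[0,0,0]],[[-0.0007,0,0.0007],[0,0,0]],[[-0.0007,0,0.0007],[0,0,0]]]' | grep contact;  python3 -c "
from h import *
print(tipnow(),ctrl.get_obs()['contact_force']@Rd)"; done
```

```text
tool_pos: [0.4532, 0.0815, 0.0846]
contact_force: [-0.2, -0.7, -0.7]
grip_force: 61.0
(array([-5.2, 66. ,  3.8]), np.float64(43.0)) [-0.41339005 -0.65477226 -0.56326315]
contact_force: [0.1, 0.3, 0.2]
(array([-5. , 66.1,  3. ]), np.float64(43.0)) [0.18348955 0.25992336 0.14699365]
contact_force: [-0.3, -0.0, -0.8]
(array([-5.1, 66.1,  2. ]), np.float64(43.0)) [-0.56523325 -0.00559283 -0.61797045]
contact_force: [0.2, -0.8, -0.8]
(array([-5.1, 66.1,  1. ]), np.float64(43.0)) [-0.05285506 -0.78908518 -0.79639298]
```

```bash
for i in 1 2 3 4; do
python3 -m jog '[[[-0.0004,0,0.0003],[0,0,0]],[[-0.0004,0,0.0003],[0,0,0]],[[-0.0004,0,0.0003],[0,0,0]]]' >/dev/null;  python3 -c "
from h import *
print(tipnow(),ctrl.get_obs()['contact_force']@Rd)"; done
```

```text
(array([-5.1, 66. ,  0.5]), np.float64(43.0)) [ 0.64022689 -0.05227629 -0.10237085]
(array([-5. , 66.1,  0. ]), np.float64(43.0)) [0.38538111 0.04753215 0.04843622]
(array([-5. , 66.1, -0.4]), np.float64(43.0)) [-1.12332859  0.28013006  1.20567754]
(array([-5.2, 66. , -0.8]), np.float64(43.0)) [-1.84087155 -0.11743134  4.23823165]
```

```bash
python3 -m jog '[[[0,-0.002,0],[0,0,0]],[[0,-0.005,0],[0,0,0]],[[0,-0.008,0],[0,0,0]],[[0,-0.011,0],[0,0,0]],[[0,-0.014,0],[0,0,0]]]' >/dev/null
python3 -c "
from h import *
print(tipnow(),ctrl.get_obs()['contact_force']@Rd,ctrl.get_obs()['t'])"
```

```text
(array([-4.4, 51.9, -0.9]), np.float64(43.1)) [0.50724039 2.13427065 3.50903771] 16.5
```

```bash
python3 -m jog '[[[0,-0.003,0],[0,0,0]],[[0,-0.006,0],[0,0,0]],[[0,-0.009,0],[0,0,0]],[[0,-0.012,0],[0,0,0]],[[0,-0.015,0],[0,0,0]]]' >/dev/null
python3 -c "
from h import *
print(tipnow(),ctrl.get_obs()['contact_force']@Rd,ctrl.get_obs()['t'])"
python3 -m jog '[[[0,-0.003,0],[0,0,0]],[[0,-0.006,0],[0,0,0]],[[0,-0.009,0],[0,0,0]],[[0,-0.012,0],[0,0,0]],[[0,-0.015,0],[0,0,0]]]' >/dev/null
python3 -c "
from h import *
print(tipnow(),ctrl.get_obs()['contact_force']@Rd,ctrl.get_obs()['t'])"
```

```text
(array([-4.9, 36.8, -1. ]), np.float64(43.0)) [1.82796525e-03 4.09013776e+00 3.04318877e+00] 17.0
(array([-4.9, 21.8, -1. ]), np.float64(43.0)) [-0.04875139  2.88087153  3.94814169] 17.5
```

```bash
python3 -m jog '[[[0,-0.003,0],[0,0,0]],[[0,-0.006,0],[0,0,0]],[[0,-0.009,0],[0,0,0]],[[0,-0.012,0],[0,0,0]],[[0,-0.015,0],[0,0,0]]]' >/dev/null
python3 -c "
from h import *
print(tipnow(),ctrl.get_obs()['contact_force']@Rd,ctrl.get_obs()['t'])"
python3 -m jog '[[[0,-0.003,0],[0,0,0]],[[0,-0.006,0],[0,0,0]],[[0,-0.009,0],[0,0,0]],[[0,-0.012,0],[0,0,0]],[[0,-0.015,0],[0,0,0]]]' >/dev/null
python3 -c "
from h import *
print(tipnow(),ctrl.get_obs()['contact_force']@Rd,ctrl.get_obs()['t'])"
```

```text
(array([-4.9,  6.8, -1. ]), np.float64(43.0)) [0.571202   4.12395813 3.83568537] 18.0
(array([-4.9, -8.2, -1. ]), np.float64(43.0)) [0.24792802 3.49241615 4.55898022] 18.5
```

```bash
python3 -m jog '[[[0,-0.003,0],[0,0,0]],[[0,-0.006,0],[0,0,0]],[[0,-0.009,0],[0,0,0]],[[0,-0.012,0],[0,0,0]],[[0,-0.015,0],[0,0,0]]]' >/dev/null
python3 -c "
from h import *
print(tipnow(),ctrl.get_obs()['contact_force']@Rd,ctrl.get_obs()['t'])"
python3 -m jog '[[[0,-0.003,0],[0,0,0]],[[0,-0.006,0],[0,0,0]],[[0,-0.009,0],[0,0,0]],[[0,-0.012,0],[0,0,0]],[[0,-0.015,0],[0,0,0]]]' >/dev/null
python3 -c "
from h import *
print(tipnow(),ctrl.get_obs()['contact_force']@Rd,ctrl.get_obs()['t'])"
python3 -m jog '[[[0,-0.003,0],[0,0,0]],[[0,-0.006,0],[0,0,0]],[[0,-0.009,0],[0,0,0]],[[0,-0.012,0],[0,0,0]],[[0,-0.015,0],[0,0,0]]]' >/dev/null
python3 -c "
from h import *
print(tipnow(),ctrl.get_obs()['contact_force']@Rd,ctrl.get_obs()['t'])"
```

```text
(array([ -4.9, -23.2,  -1. ]), np.float64(43.0)) [-0.28349079  3.81000986  3.4928837 ] 19.0
(array([ -4.9, -38.2,  -1. ]), np.float64(43.0)) [0.86996275 4.18398867 4.08825713] 19.5
(array([ -4.9, -53.2,  -1. ]), np.float64(43.0)) [0.18369818 3.72781359 3.88541179] 20.0
```

```bash
python3 -m jog '[[[0,-0.003,0],[0,0,0]],[[0,-0.006,0],[0,0,0]],[[0,-0.009,0],[0,0,0]],[[0,-0.011,0],[0,0,0]],[[0,-0.0125,0],[0,0,0]]]' >/dev/null
python3 -m jog '[[[0,0,0],[0,0,0]],[[0,0,0],[0,0,0]]]' >/dev/null
python3 -c "
from h import *
print(tipnow(),ctrl.get_obs()['contact_force']@Rd,ctrl.get_obs()['t'])"
python3 -m jog '[[[0.0015,0,-0.0014],[0,0,0]],[[0.0044,0,-0.0041],[0,0,0]],[[0.012,0,-0.011],[0,0,0]],[[0.03,0,-0.028],[0,0,0]],[[0.058,0,-0.054],[0,0,0]]]'
python3 - <<'E'
from h import *
print(tipnow())
t=optics.get_image("top"); cv2.imwrite("pics/t7.png",cv2.resize(t["image"][200:320,236:480],None,fx=3.2,fy=3.2,interpolation=cv2.INTER_CUBIC))
d=optics.get_image("wrist"); cv2.imwrite("pics/w7.png",d["image"])
E
```

```text
(array([ -4.9, -66.2,  -1. ]), np.float64(43.0)) [-0.42071067 -0.30694101  2.69245938] 20.7
t: 21.2
tool_pos: [0.4269, -0.0495, 0.1549]
tool_rot: [-0.019, -2.632, -0.006]
contact_force: [0.1, -1.2, -0.3]
opening: 0.0137
grip_force: 61.0
(array([ -6.9, -65.2,  78. ]), np.float64(42.8))
```

Run:
```python
from h import *
plan([([.465,-.19,.17],down(np.pi-.17,.2)),([.51,-.3135,.09],down(np.pi-.325,0)),([.51,-.3135,.02],down(np.pi-.325,0))])
```

```text
[-0.0278, -0.1392, -0.0257] [-0.0552, -0.2968, 0.1456]  n>=2.9
[-0.0798, -0.1141, 0.0655] [-0.0155, -0.1996, 0.1545]  n>=3.1
[-0.0, 0.0, 0.07] [0.0, 0.0, 0.0]  n>=1.4
```

```bash
python3 -m jog '[[[-0.007,-0.035,-0.01],[-0.014,-0.075,0.036]],[[-0.014,-0.07,-0.018],[-0.028,-0.15,0.072]],[[-0.021,-0.105,-0.025],[-0.042,-0.225,0.109]],[[-0.028,-0.139,-0.026],[-0.055,-0.297,0.146]],[[-0.028,-0.139,-0.026],[-0.055,-0.297,0.146]]]' >/dev/null
python3 -m jog '[[[-0.02,-0.03,0.01],[-0.004,-0.05,0.04]],[[-0.04,-0.06,0.02],[-0.008,-0.1,0.08]],[[-0.06,-0.09,0.04],[-0.012,-0.15,0.12]],[[-0.08,-0.114,0.0655],[-0.0155,-0.2,0.1545]],[[-0.08,-0.114,0.0655],[-0.0155,-0.2,0.1545]]]' >/dev/null
python3 -m jog '[[[0,0,0],[0,0,0]],[[0,0,0],[0,0,0]],[[0,0,0],[0,0,0]],[[0,0,0],[0,0,0]],[[0,0,0],[0,0,0]]]'
python3 - <<'E'
from h import *
plan([([.51,-.3135,.025],down(np.pi-.325,0))])
E
```

```text
t: 22.8
tool_pos: [0.5085, -0.3122, 0.0848]
tool_rot: [-0.506, -3.094, -0.0]
contact_force: [0.1, -0.5, -1.6]
opening: 0.0142
grip_force: 61.0
[-0.0022, -0.0006, 0.0598] [-0.001, -0.0068, 0.0005]  n>=1.2
```

```bash
python3 -m jog '[[[-0.001,0,0.02],[0,-0.003,0]],[[-0.002,0,0.04],[0,-0.007,0]],[[-0.002,0,0.06],[0,-0.007,0]],[[-0.002,0,0.06],[0,-0.007,0]],[[-0.002,0,0.06],[0,-0.007,0]]]' 
for i in 1 2; do python3 -m jog '[[[0,0,0.003],[0,0,0]],[[0,0,0.005],[0,0,0]],[[0,0,0.005],[0,0,0]],[[0,0,0.005],[0,0,0]]]' | grep -E "pos|rot|cont"; done
for i in 1 2 3; do python3 -m jog '[[[0,0,0.001],[0,0,0]],[[0,0,0.0015],[0,0,0]],[[0,0,0.0015],[0,0,0]]]' | grep -E "pos|rot|cont"; done
```

```text
t: 23.3
tool_pos: [0.5094, -0.3128, 0.0241]
tool_rot: [-0.508, -3.099, 0.0]
contact_force: [0.7, 0.3, -0.2]
opening: 0.0139
grip_force: 61.0
tool_pos: [0.5096, -0.3132, 0.0193]
tool_rot: [-0.509, -3.1, 0.001]
contact_force: [-0.7, -0.8, 0.1]
tool_pos: [0.5092, -0.3129, 0.0136]
tool_rot: [-0.508, -3.099, 0.0]
contact_force: [-0.1, 0.3, -0.7]
tool_pos: [0.5093, -0.313, 0.0123]
tool_rot: [-0.509, -3.099, 0.001]
contact_force: [0.2, 0.0, 0.2]
tool_pos: [0.5093, -0.313, 0.0107]
tool_rot: [-0.509, -3.099, 0.0]
contact_force: [-0.4, -0.3, -0.8]
tool_pos: [0.5093, -0.313, 0.0093]
tool_rot: [-0.509, -3.099, 0.0]
contact_force: [-0.3, 0.1, 0.1]
```

```bash
for i in 1 2; do python3 -m jog '[[[0,0,0.0008],[0,0,0]],[[0,0,0.0008],[0,0,0]],[[0,0,0.0008],[0,0,0]]]' | grep -E "pos|cont"; done
python3 -m jog '[[[0,0,0],[0,0,0]],[[0,0,0],[0,0,0]],[[0,0,0],[0,0,0]],[[0,0,0],[0,0,0]],[[0,0,0],[0,0,0]]]' 0.4
python3 -m jog '[[[0,0,-0.01],[0,0,0]],[[0,0,-0.04],[0,0,0]],[[0,0,-0.09],[0,0,0]],[[0,0,-0.14],[0,0,0]],[[0,0,-0.18],[0,0,0]]]'
python3 -m jog '[[[0,0,0],[0,0,0]],[[0,0,0],[0,0,0]],[[0,0,0],[0,0,0]],[[0,0,0],[0,0,0]],[[0,0,0],[0,0,0]]]'
python3 - <<'E'
from h import *
t=optics.get_image("top")["image"]; d=optics.get_image("wrist")["image"]
cv2.imwrite("pics/f.png",np.hstack([cv2.resize(d,(400,300)),cv2.resize(t[200:320,236:396],(400,300),interpolation=cv2.INTER_CUBIC)]))
E
```

```text
tool_pos: [0.5094, -0.313, 0.0086]
contact_force: [-0.2, 0.9, 0.2]
tool_pos: [0.5095, -0.3131, 0.0079]
contact_force: [-0.4, -0.1, 0.7]
t: 26.1
tool_pos: [0.5093, -0.313, 0.0077]
tool_rot: [-0.509, -3.099, 0.001]
contact_force: [-0.2, -0.2, 0.0]
opening: 0.0344
grip_force: 0.0
t: 26.6
tool_pos: [0.5102, -0.3134, 0.1921]
tool_rot: [0.508, 3.098, -0.004]
contact_force: [1.4, -0.7, -0.2]
opening: 0.034
grip_force: 0.0
t: 27.1
tool_pos: [0.5088, -0.3124, 0.1858]
tool_rot: [-0.508, -3.096, -0.002]
contact_force: [-1.0, 0.4, 0.1]
opening: 0.0339
grip_force: 0.0
```

View pics/f.png

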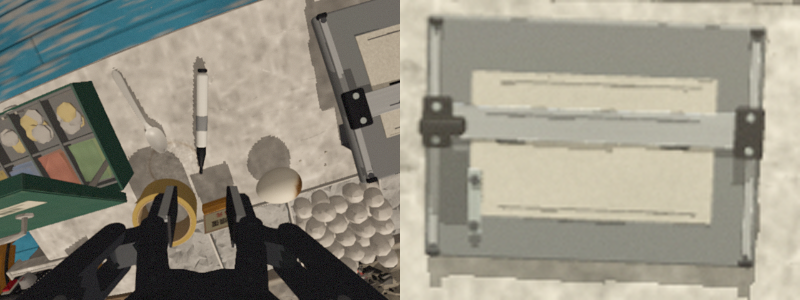

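The left half of the picture shows the marker lying flat at about (202,120), clear of the board, with its neighbours where they were. The right half shows the straightedge still at the dash line.

```bash
python3 -c "
from station import job
print(job.finish_job())"
```

```text
the job is handed in; nothing more can be done
None
```

I handed the job in at about 27 s, with no verdict returned: the straightedge is at the dashes (within about 1 mm), the line was ruled at about 3 cm/s and 47° to the card with about 4 N, and the marker lies flat on the counter clear of the board. The final picture is too coarse to show the ruled line itself.

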